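# Set the bench bell timer for the apple soak

### The arm

A 7-joint arm with a two-finger parallel gripper is mounted at the origin on the work surface. World frame = base frame: x ahead of the robot, y to its left, z up, the work surface at z = 0. Lengths are in m, angles in rad, forces in N, time in s.
With the tool pointing down it reaches from about 0.425 to 0.925 m from the base axis. Payload 6.8 kg.
Tool frame: the origin (TCP) lies on the mounting face of the last link; the fingertips stand 173 mm ahead of it and the grasp point (between the pads) lies 155 mm ahead of it; y points along the fingers, x is the direction in which the jaws open and shut, and the axes are right-handed (so a half turn about y gives the same grasp; the last joint's range is limited). The gripper opens to 85 mm and grips with 20 to 120 N. Pads are 22 mm wide; open, the fingers measure 114 mm over their backs; the gripper's body (76 mm by 85 mm) begins 54 mm behind the grasp point. The pads swing forward as they close: fully open they stand 13 mm farther back than shut.
Start: joints at [1.031, 0.477, 0.022, 1.555, -0.011, 1.109, -0.083], TCP at [0.282, -0.613, 0.405] pointing down, gripper open.
Joint ranges: [-2.96, 2.96], [-0.34, 2.1], [-1.41, 1.46], [0.24, 2.44], [-1.37, 4.51], [0.17, 1.92], [-2.96, 2.96]. Speed limits (rad/s): [2.39, 2.39, 3.14, 3.14, 3.14, 3.14, 3.14].

### API

Orientations are given as a rotation vector (axis times angle).
In Python, from bench import r gives the robot as it stands.
- The arm moves only by the tool step_arm, never from a script. Its arguments are lists of equal length, an entry for each row: "xyz": the shift along the tool's x, y, z scaled (see below), a list of three; "rotation": the turn, a rotation vector about the tool's x, y, z scaled (see below), a list of three. A call has 1 to 20 rows; each row is the pose to reach, as a shift and turn from the pose measured when the call began, along the tool's axes at that moment; what a row does not reach only later rows make up. The controller multiplies each number of a shift by 30 cm and each number of a turn by 90 degrees. A row lasts 1/8 s, in which the tool goes at most 62.5 mm and 10.7 degrees, less where a joint would pass 70% of its speed; a pose out of reach is approached as far as the arm can. A call with a number of a shift or a turn outside -1 to 1 is refused whole. A call with a gripper value outside its range is refused whole. "grip" is the closure, from 0 (fully open) to 1 (shut), set as the call begins (left out, the last holds). The fingers move at their own pace and stop on an object; "force" is the grip in N (left out, the last holds). Time passes only in rows, so rows that repeat a pose let the fingers close. It gives the time, the measured TCP pose, the force and the opening at its end, in the units of the state.
- r.get_obs(): the state, without advancing time (a new reading comes with each control period).
- r.grab_frame(name): name is "scene" or "top"; returns a dict with "pixels" (480x640x3 uint8, red, green, blue), "fx", "fy", "cx", "cy" (pixels), "position" and "attitude" of the camera in the world. Camera axes: x right, y down, z forward; pixel columns grow to the right and rows downward; lengths in m; the calibration is good to about 2 mm. A picture is of the moment at which its call begins. There is no depth.
- r.hand_in(): hands the job in, once; it reports no verdict.
The state is a dict: "clock": time; "joints": joint angles; "qvel": joint speeds; "tau": joint torques, N m; "tcp_pos": TCP position; "orientation": TCP orientation; "contact_force": force on the tool from outside, world axes, zero at the start; "moment": the same for the moment, N m; "grip_width": finger opening in m.
Only numpy, scipy, OpenCV 4.12 (cv2) and the standard library are available. Lean on these libraries where they do the work, as an engineer would, in place of code of your own. Each camera call takes 0.05 s, during which the arm holds its last target.

### The job

Set the wind-up bell timer on the bench to 15 minutes: to wind its bell fully, first twist the dial up past the top (30-minute) mark, then turn it back down to 15, and let go. The timer only stands on rubber feet and its dial is stiff, so press it down gently but steadily while you twist, so that its base neither turns nor slides on the bench, and do not lean on it hard or lift it. Leave the bowl, jar and apple where they are.

Things in the scene. Friction and masses are not known exactly. Their poses are not given: they have to be found in the camera images.
- timer: Wind-up bell timer: round white puck, 88 mm across, about 0.29 kg (varies by a fifth), loose on three rubber feet at 34 mm radius. Origin: centre of its underside, on the dial's axis; z up, -x towards the zero mark. Its white top, 31 mm above the bench, has a scale of black lines at the rim, one a minute, 7.5 degrees apart, every fifth one longer and thicker. No figures.
- dial_grip (a point): Middle of the dial's grip bar, on the axis, 50 mm above the bench. Dial: black disc, 58 mm across, upper face 38 mm above the bench, with a straight grip bar across it, 46 mm long, 14 mm thick, from 38 to 62 mm above the bench. Site x runs along the bar, -x to the pointer end (white line). Grip it across the 14 mm from above, firmly (40 to 80 N); it can then be pressed down through the pads.
- dial (a joint): Angle of the dial's pointer from the zero mark, rad, growing CLOCKWISE seen from above, 0.1309 a minute: 15 is 1.963, the top mark (30) 3.927, the hard end stop (32) 4.189. Starts between 19 and 25 minutes. It takes 0.20 N m either way; it stays where it is left. The base spins on the bench if not pressed down by at least 6 N while turning (8 to 20 N is right), or if driven against the stop.
- zero_mark (a point): 0 minutes: the thick line with a round black dot, on the base's rim, 44 mm from the timer's axis and 31 mm above the bench. The minutes run CLOCKWISE from it, seen from above. It is part of the base, so it shows whether the base has turned or slid.
- set_mark (a point): 15 minutes, half-way up the scale: the third thick line clockwise from the dot, 112.5 degrees from it, on the base's rim, 44 mm from the axis. The pointer must end here.
- top_mark (a point): 30 minutes, the top mark: the last line, an extra long and broad black bar on the base's rim, 225 degrees clockwise from the dot, 44 mm from the axis. The scale ends here; the dial goes 15 degrees further to its end stop.
- bench: The black bench top, 1.65 x 2.5 m, its upper face at z = 0 (origin: a point on that face amid the work). Pressing the timer on it with more than 40 N would damage the timer's spindle.
- bowl: Bystander: steel mixing bowl, 136 mm wide, 65 mm high, on the bench to the left or right of the timer (it changes places with the jar). Origin: centre of its underside.
- jar: Bystander: glass jar with steel cap, 68 mm wide, 95 mm high, on the other side of the timer. Origin: centre of its underside.
- apple: Bystander: whole apple, 74 mm wide, 68 mm high (77 with its stalk), on the bench beyond the timer, before the blue cutting board. Origin: its underside.

How it is judged:
On the way, in this order (a step that is already met when the one before it is completed fails the run):
1. the dial is wound up past the 30-minute top mark (value of joint dial above 3.95 rad), for 0.1 s.
2. the dial is turned back down to 15 minutes, within a minute (value of joint dial between 1.832 and 2.094 rad), for 0.2 s.
At the end, for the whole second after the job is handed in: The dial has been past the 30-minute mark and now stands at 15 minutes, within one minute either way (1.963 +/- 0.131 rad); the timer stands flat and still on the bench, its zero mark within 20 mm of where it was; bowl, jar and apple are within 30 mm of their places (all of step 2 and distance of zero_mark from where it was at the start of the episode below 0.02 m and height (world z) of timer below 0.003 m and angle between timer's own z axis and vertical below 0.05 rad and linear speed of timer below 0.01 m/s and distance of each of bowl, jar, apple from where it was at the start of the episode below 0.03 m); the robot touches nothing.
It fails at once if the timer's base is turned, dragged or lifted so that its zero mark moves more than 20 mm (distance of zero_mark from where it was at the start of the episode above 0.02 m).
It fails at once if the timer is pressed on the bench with more than 40 N (contact force between timer and bench above 40 N).
It fails at once if the bowl, jar or apple is pushed more than 30 mm from its place (distance of any of bowl, jar, apple from where it was at the start of the episode above 0.03 m).
It also fails if it takes over 64 s, if anything falls off the work surface, if the arm or the gripper's body presses on something with over 40 N, if the wrist force passes 120 N, or if a joint passes its speed limit or range.

## Working session

There is one attempt and no reset: what is moved stays moved. The work goes in short steps, Python scripts to look and compute and a tool call to move; the robot and the scene stay as the last step left them, time stands still between calls to the robot, and variables do not carry over. Pictures are saved under pics/ and viewed, and the job is handed in when it is done.

Besides the shell and the picture viewer there is one more tool, called as name(argument=value, ...) on one line, values as JSON. step_arm: Moves the arm, as the interface text tells. Its arguments: {"type":"object","properties":{"xyz":{"type":"array"},"rotation":{"type":"array"},"grip":{"type":"number"},"force":{"type":"number"}},"required":["xyz","rotation"]}

```bash
mkdir -p pics; ls; python3 - <<'E'
from bench import r
import cv2
print(r.get_obs())
for n in("scene","top"):
    f=r.grab_frame(n); cv2.imwrite(f"pics/{n}0.png",f["pixels"][:,:,::-1]); print({k:v for k,v in f.items() if k!="pixels"})
E
```

```text
pics
{'clock': 0.0, 'joints': array([ 1.03088496,  0.47779166,  0.02232985,  1.55645331, -0.01150075,
        1.1092843 , -0.08311735]), 'qvel': array([-1.98384043e-03,  9.28563773e-04,  1.91355920e-04,  5.79256494e-04,
        1.17591762e-03, -7.40220419e-05, -5.84428952e-04]), 'tau': array([-1.09996501e-03, -5.96448040e+01,  1.60743713e+00, -2.81195194e+01,
        1.23511639e-02,  9.44337604e-03,  2.14606445e-05]), 'tcp_pos': array([ 0.28239606, -0.61278475,  0.40373011]), 'orientation': array([-1.38220028,  0.88670387, -0.88409488]), 'contact_force': array([-0.65410487, -0.41149936,  0.05571522]), 'moment': array([-0.01867842, -0.009756  , -0.02490925]), 'grip_width': 0.08525489519671865}
{'fx': 495.6178293437599, 'fy': 495.6178293437599, 'cx': 322.3156226991952, 'cy': 232.66245412454973, 'position': array([ 1.31117398, -0.15063591,  0.65214842]), 'attitude': array([-1.80541684, -1.49818759,  0.7163573 ])}
{'fx': 561.7442047749416, 'fy': 561.7442047749416, 'cx': 322.23599155997834, 'cy': 237.76730403043376, 'position': array([0.31572119, 0.0034922 , 1.23083844]), 'attitude': array([-2.05199024,  2.15287298, -0.25247088])}
```

View pics/scene0.png

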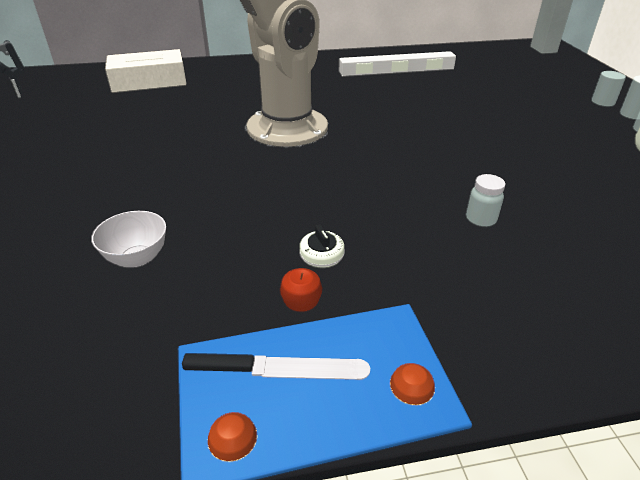

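View pics/top0.png

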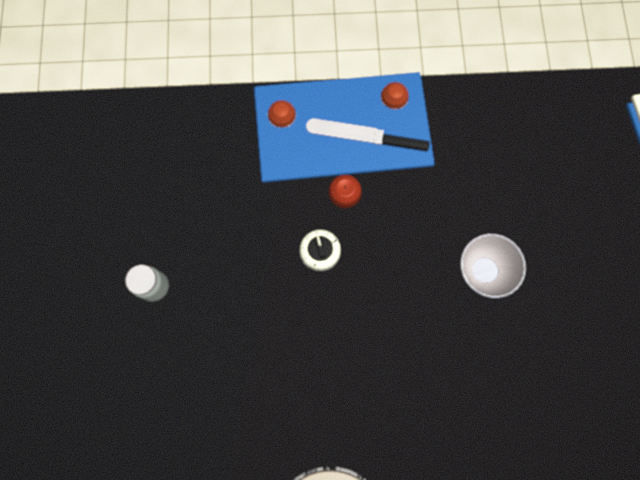

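```bash
cat > h.py <<'E'
from bench import r
import cv2, numpy as np
from scipy.spatial.transform import Rotation as R
def cast(f,uv,z):
    uv=np.atleast_2d(uv).astype(float)
    d=np.c_[(uv[:,0]-f["cx"])/f["fx"],(uv[:,1]-f["cy"])/f["fy"],np.ones(len(uv))]
    d=R.from_rotvec(f["attitude"]).apply(d); p=f["position"]
    return p+d*((z-p[2])/d[:,2])[:,None]
def proj(f,P):
    q=R.from_rotvec(f["attitude"]).inv().apply(np.atleast_2d(P)-f["position"])
    return np.c_[q[:,0]/q[:,2]*f["fx"]+f["cx"],q[:,1]/q[:,2]*f["fy"]+f["cy"]]
E
python3 - <<'E'
from h import *
o=r.get_obs(); print(R.from_rotvec(o["orientation"]).as_matrix().round(3))
f=r.grab_frame("top"); im=f["pixels"]
E
```

```text
[[ 0.419 -0.001  0.908]
 [-0.908  0.001  0.419]
 [-0.002 -1.    -0.   ]]
```

```bash
python3 - <<'E'
from h import *
a=r.grab_frame("top")["pixels"][222:278,292:348,::-1]
b=r.grab_frame("scene")["pixels"][215:275,290:355,::-1]
cv2.imwrite("pics/z1.png",np.hstack([cv2.resize(a,(400,400),interpolation=3),cv2.resize(b,(400,400),interpolation=3)]))
f=r.grab_frame("top");im=f["pixels"]
m=(im.min(2)>120).astype(np.uint8); m[:, :285]=0;m[:,355:]=0;m[:215]=0;m[285:]=0
c=max(cv2.findContours(m,0,1)[0],key=cv2.contourArea); e=cv2.fitEllipse(c);print(e)
for z in (.0,.031):
  P=cast(f,c[:,0],z)[:,:2]; (x,y),rad=cv2.minEnclosingCircle(P.astype(np.float32)); print(z,x,y,rad, cast(f,e[0],z))
E
```

```text
((319.9690856933594, 249.5305633544922), (39.68997573852539, 40.261199951171875), 117.9352798461914)
0.0 0.5776692032814026 -0.008176086470484734 0.04682495445013046 [[ 0.57743025 -0.00776134  0.        ]]
0.031 0.5710716843605042 -0.007882257923483849 0.04564822092652321 [[ 0.57083883 -0.0074779   0.031     ]]
```

View pics/z1.png

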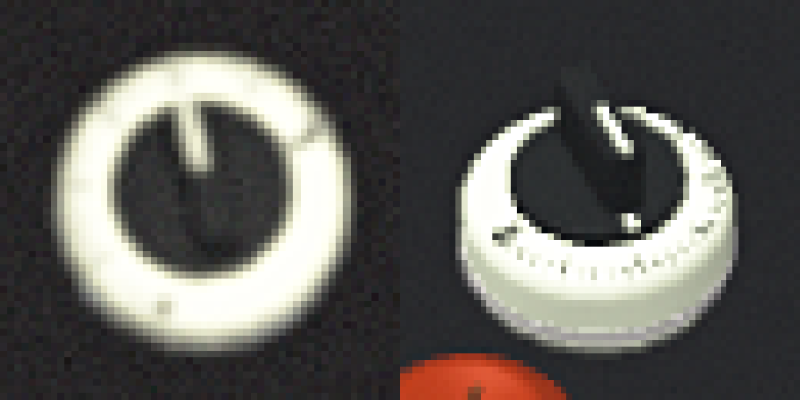

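```bash
cat > m.py <<'E'
from h import *
def meas(C=None):
    f=r.grab_frame("top"); im=f["pixels"]; g=im.astype(float).mean(2)
    m=(g>120).astype(np.uint8); m[:, :285]=0;m[:,355:]=0;m[:215]=0;m[285:]=0
    c=max(cv2.findContours(m,0,1)[0],key=cv2.contourArea); e=cv2.fitEllipse(c)
    # centre: average of silhouette seen at top rim 0.031 (far side low parts add a little)
    c1=cast(f,e[0],.029)[0][:2]
    return f,g,c1
def refine(f,g,C,th,rad,z):
    # sample ring
    P=np.c_[C[0]+rad*np.cos(th),C[1]+rad*np.sin(th),np.full(len(th),z)]
    uv=proj(f,P).astype(np.float32)
    return cv2.remap(g.astype(np.float32),uv[:,0].reshape(1,-1),uv[:,1].reshape(1,-1),cv2.INTER_LINEAR)[0]
E
python3 - <<'E'
from m import *
f,g,C=meas(); print(C)
th=np.radians(np.arange(0,360,3))
for rad in(.034,.037,.040):
    v=refine(f,g,C,th,rad,.031); i=np.argsort(v)[:12]; print(rad,sorted((int(k)*3,int(v[k])) for k in i))
th=np.radians(np.arange(-60,90,3))
for rad in (.012,.016,.02,.022):
    v=refine(f,g,C,th,rad,.062); w=np.clip(v-60,0,None); i=np.argmax(v); s=slice(max(0,i-5),i+6); print(rad,np.degrees((w[s]*th[s]).sum()/w[s].sum()),v.max())
s=r.grab_frame("scene"); 
print(proj(s,[*C,.062]), r.get_obs()["clock"])
E
```

```text
[ 0.57122251 -0.00746716]
0.034 [(21, 243), (45, 243), (117, 242), (153, 233), (156, 212), (159, 204), (162, 232), (294, 236), (297, 214), (300, 216), (303, 236), (351, 243)]
0.037 [(45, 236), (81, 236), (117, 236), (120, 237), (153, 227), (156, 198), (159, 201), (162, 225), (294, 236), (297, 190), (300, 195), (303, 228)]
0.04 [(81, 220), (84, 223), (114, 223), (117, 223), (120, 222), (153, 222), (156, 216), (159, 213), (162, 219), (297, 193), (300, 175), (303, 205)]
0.012 9.753524108100349 227.72917
0.016 11.475526492720434 220.36198
0.02 11.22148743516402 220.306
0.022 9.963607958824555 216.33855
[[320.96461583 229.81121802]] 0.4
```

```bash
python3 - <<'E'
from m import *
f,g,C=meas()
# dark disc inside white
from scipy.ndimage import map_coordinates
def edges(f,g,C,z,r0,r1,sign,n=120):
    out=[]
    rr=np.arange(r0,r1,.0003)
    for t in np.linspace(0,2*np.pi,n,endpoint=False):
        P=np.c_[C[0]+rr*np.cos(t),C[1]+rr*np.sin(t),np.full(len(rr),z)]
        uv=proj(f,P); v=map_coordinates(g,[uv[:,1],uv[:,0]],order=1)
        d=np.gradient(v)*sign; out.append([t,rr[np.argmax(d)],*P[np.argmax(d)][:2]])
    return np.array(out)
def fit(p):
    A=np.c_[2*p,np.ones(len(p))]; s=np.linalg.lstsq(A,(p**2).sum(1),rcond=None)[0]; return s[:2],np.sqrt(s[2]+s[:2]@s[:2])
for fr in("top","scene"):
    f=r.grab_frame(fr); g=f["pixels"].astype(float).mean(2)
    for name,z,a,b,s in(("disc",.038,.02,.034,1),("rim",.031,.036,.052,-1)):
        e=edges(f,g,np.array([.5735,-.0075]),z,a,b,s)
        p=e[:,2:]
        ang=np.degrees(e[:,0])
        k=np.ones(len(p),bool)
        if fr=="top" and name=="rim": k=np.cos(e[:,0])>-.2
        if fr=="scene": k=np.cos(e[:,0])<(.2 if name=="rim" else -9)  if name=="rim" else k
        for _ in range(4):
            c,R_=fit(p[k]); res=abs(np.hypot(*(p-c).T)-R_); k=k&(res<.0025)
        print(fr,name,c,R_,k.sum())
E
```

```text
top disc [ 0.57298362 -0.00724419] 0.027400653727647516 120
top rim [ 0.5724869  -0.00720624] 0.0440182150983369 67
scene disc [ 0.57705585 -0.00692935] 0.02931888178250617 105
scene rim [ 0.57578131 -0.00708662] 0.04290246424225884 59
```

```bash
python3 - <<'E'
from m import *
f,g,_=meas()
for C in ([.573,-.0072],[.575,-.0072]):
    for lo,hi in((140,180),(-85,-40),(105,135),(70,95),(35,55)):
        th=np.radians(np.arange(lo,hi,1.)); o=[]
        for rad in(.034,.036,.038,.040):
            v=refine(f,g,C,th,rad,.031); w=np.clip(np.median(v)-v-4,0,None); o.append(round(float(np.degrees((w*th).sum()/w.sum())),1))
        print(C,lo,hi,o)
    th=np.radians(np.arange(-20,45,1.))
    for rad in (.012,.016,.02):
        v=refine(f,g,C,th,rad,.062); w=np.clip(v-90,0,None); print(rad,np.degrees((w*th).sum()/w.sum()))
for n in ("top",):
    for C in([.573,-.0072],):
        P=np.array([[C[0]+q*np.cos(np.radians(a)),C[1]+q*np.sin(np.radians(a)),.062] for a in(8,) for q in(-.023,.023)]); print(proj(f,P))
E
```

```text
[0.573, -0.0072] 140 180 [159.1, 158.8, 158.8, 158.7]
[0.573, -0.0072] -85 -40 [-64.6, -63.9, -63.3, -62.3]
[0.573, -0.0072] 105 135 [120.4, 120.1, 120.2, 120.7]
[0.573, -0.0072] 70 95 [84.6, 83.7, 83.5, 83.7]
[0.573, -0.0072] 35 55 [47.4, 47.0, 46.3, 46.2]
0.012 11.36989272791781
0.016 11.506372386752627
0.02 10.474965778999263
[0.575, -0.0072] 140 180 [160.7, 160.2, 159.8, 159.9]
[0.575, -0.0072] -85 -40 [-67.4, -66.5, -65.5, -63.7]
[0.575, -0.0072] 105 135 [123.6, 122.7, 122.7, 122.6]
[0.575, -0.0072] 70 95 [87.7, 86.7, 86.4, 86.2]
[0.575, -0.0072] 35 55 [49.6, 48.8, 48.1, nan]
0.012 13.483194278799782
0.016 12.906845949441385
0.02 8.687671405137815
[[321.79226391 255.92037478]
 [317.77905045 235.20023537]]<stdin>:7: RuntimeWarning: invalid value encountered in scalar divide
```

step_arm(xyz=[[-0.7,0.1,0.86],[-0.7,0.1,0.86],[-0.7,0.1,0.86],[-0.7,0.1,0.86],[-0.7,0.1,0.86],[-0.7,0.1,0.86],[-0.7,0.1,0.86],[-0.7,0.1,0.86],[-0.7,0.1,0.86]], rotation=[[0,-0.92,0],[0,-0.92,0],[0,-0.92,0],[0,-0.92,0],[0,-0.92,0],[0,-0.92,0],[0,-0.92,0],[0,-0.92,0],[0,-0.92,0]], grip=0.5, force=40)

```text
clock: 1.72
tcp_pos: [0.4289, -0.3145, 0.3748]
orientation: [-1.558, -0.239, 0.239]
contact_force: [-0.4, 0.6, 0.1]
grip_width: 0.0427
```

```bash
cat > nxt.py <<'E'
from h import *
import sys
def plan(x,y,z,ax):
    o=r.get_obs(); M=R.from_rotvec(o["orientation"])
    a=np.radians(ax); T=R.from_matrix(np.array([[np.cos(a),0,np.sin(a)*-1],[np.sin(a),0,np.cos(a)],[0,-1,0]]))
    if np.linalg.det(T.as_matrix())<0: print("bad")
    T=np.column_stack([[np.cos(a),np.sin(a),0],[0,0,-1],np.cross([np.cos(a),np.sin(a),0],[0,0,-1])])
    T=R.from_matrix(T)
    d=M.inv().apply(np.array([x,y,z])-o["tcp_pos"])/.3
    w=(M.inv()*T).as_rotvec()/(np.pi/2)
    X=M.as_matrix()[:,0]
    print("clock",o["clock"],"tcp",o["tcp_pos"].round(4),"xang",np.degrees(np.arctan2(X[1],X[0])).round(2),"down",M.as_matrix()[:,1].round(3),"q",o["joints"].round(2))
    print("F",o["contact_force"].round(2),"M",o["moment"].round(3),"w",o["grip_width"].round(4))
    print("xyz",d.round(4),"rot",w.round(4))
if __name__=="__main__": plan(*map(float,sys.argv[1:]))
E
python3 nxt.py .5735 -.0072 .29 101.5
```

```text
clock 1.725 tcp [ 0.4289 -0.3145  0.3748] xang 17.46 down [ 0. -0. -1.] q [ 0.83  0.3  -0.38  1.91  0.13  0.96  0.69]Traceback (most recent call last):
  File "nxt.py", line 15, in <module>
    if __name__=="__main__": plan(*map(float,sys.argv[1:]))
                             ~~~~^^^^^^^^^^^^^^^^^^^^^^^^^^
  File "nxt.py", line 13, in plan
    print("F",o["contact_force"].round(2),"M",o["moment"].round(3),"w",o["grip_width"].round(4))
                                                                       ^^^^^^^^^^^^^^^^^^^^^
AttributeError: 'float' object has no attribute 'round'
```

```bash
sed -i 's/o\["grip_width"\].round(4)/round(o["grip_width"],4)/; s/if np.linalg.det.*//' nxt.py
python3 nxt.py .5735 -.0072 .29 101.5
```

```text
clock 1.725 tcp [ 0.4289 -0.3145  0.3748] xang 17.46 down [ 0. -0. -1.] q [ 0.83  0.3  -0.38  1.91  0.13  0.96  0.69]
F [-0.45  0.61  0.12] M [-0.049  0.075 -0.013] w 0.0427
xyz [0.7671 0.2828 0.8325] rot [ 2.000e-04 -9.338e-01  0.000e+00]
```

step_arm(xyz=[[0.767,0.28,0.832],[0.767,0.28,0.832],[0.767,0.28,0.832],[0.767,0.28,0.832],[0.767,0.28,0.832],[0.767,0.28,0.832],[0.767,0.28,0.832],[0.767,0.28,0.832],[0.767,0.28,0.832],[0.767,0.28,0.832],[0.767,0.28,0.832]], rotation=[[0,-0.934,0],[0,-0.934,0],[0,-0.934,0],[0,-0.934,0],[0,-0.934,0],[0,-0.934,0],[0,-0.934,0],[0,-0.934,0],[0,-0.934,0],[0,-0.934,0],[0,-0.934,0]])

```text
clock: 3.1
tcp_pos: [0.5735, -0.0075, 0.291]
orientation: [-1.109, -1.354, 1.354]
contact_force: [0.4, -0.1, 0.6]
grip_width: 0.0425
```

```bash
python3 nxt.py .5735 -.0072 .214 101.5; python3 - <<'E'
from h import *
b=r.grab_frame("scene")["pixels"]; cv2.imwrite("pics/s1.png",cv2.resize(b[100:300,200:466,::-1],(798,600),interpolation=2))
E
```

```text
clock 3.1 tcp [ 0.5735 -0.0075  0.291 ] xang 101.37 down [ 0. -0. -1.] q [ 0.46  0.55 -0.74  1.86  0.47  0.9   1.27]
F [ 0.38 -0.05  0.56] M [-0.032 -0.009  0.021] w 0.0425
xyz [0.001  0.2565 0.    ] rot [ 0.0002 -0.0014 -0.0003]
```

View pics/s1.png

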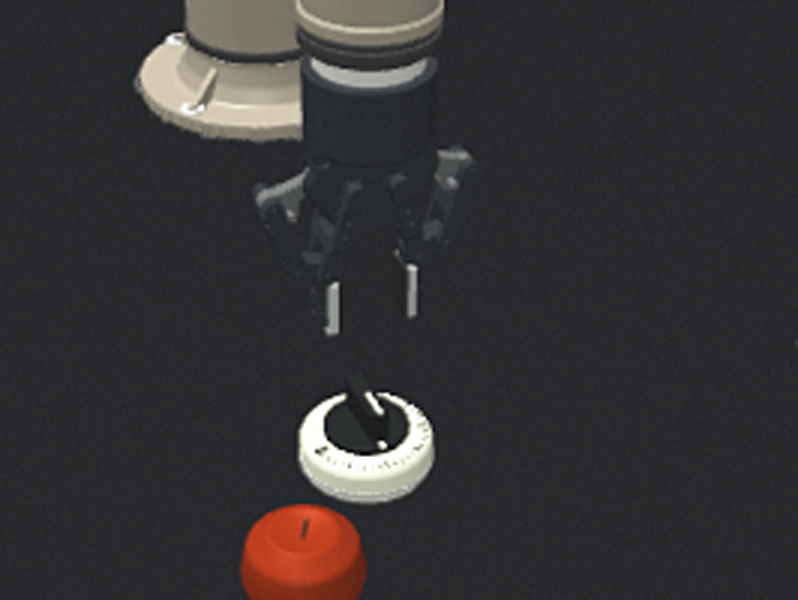

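step_arm(xyz=[[0,0.08,0],[0,0.16,0],[0,0.22,0],[0,0.25,0],[0,0.25,0],[0,0.25,0]], rotation=[[0,0,0],[0,0,0],[0,0,0],[0,0,0],[0,0,0],[0,0,0]])

```text
clock: 3.9
tcp_pos: [0.5739, -0.0073, 0.2167]
orientation: [-1.11, -1.355, 1.354]
contact_force: [-0.1, -0.1, 0.2]
grip_width: 0.0427
```

```bash
python3 nxt.py .5735 -.0072 .214 101.5; python3 - <<'E'
from h import *
b=r.grab_frame("scene")["pixels"]; cv2.imwrite("pics/s2.png",cv2.resize(b[160:300,230:416,::-1],(797,600),interpolation=2))
E
```

```text
clock 3.9 tcp [ 0.5739 -0.0073  0.2167] xang 101.4 down [ 0.002 -0.    -1.   ] q [ 0.41  0.65 -0.67  1.9   0.56  0.78  1.2 ]
F [-0.07 -0.08  0.22] M [-0.027  0.033  0.046] w 0.0427
xyz [0.0006 0.0089 0.0014] rot [ 0.001  -0.0011 -0.0004]
```

View pics/s2.png

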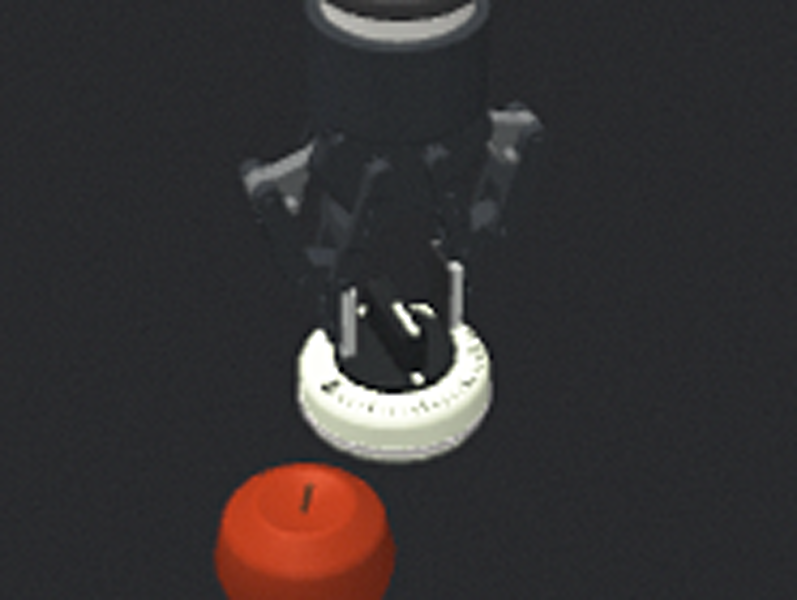

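step_arm(xyz=[[0,0,0],[0,0,0],[0,0,0],[0,0,0],[0,0,0],[0,0,0],[0,0,0]], rotation=[[0,0,0],[0,0,0],[0,0,0],[0,0,0],[0,0,0],[0,0,0],[0,0,0]], grip=1, force=60)

```text
clock: 4.82
tcp_pos: [0.5743, -0.0072, 0.2175]
orientation: [-1.111, -1.356, 1.353]
contact_force: [-0.6, -0.2, 5.9]
grip_width: 0.0124
```

```bash
python3 nxt.py .5735 -.0072 .214 101.5; python3 - <<'E'
from h import *
b=r.grab_frame("scene")["pixels"]; cv2.imwrite("pics/s3.png",cv2.resize(b[160:300,230:416,::-1],(797,600),interpolation=2))
E
```

```text
clock 4.825 tcp [ 0.5743 -0.0072  0.2175] xang 101.4 down [ 0.003 -0.001 -1.   ] q [ 0.41  0.65 -0.67  1.9   0.56  0.78  1.2 ]
F [-0.63 -0.18  5.88] M [-0.079  0.197  0.028] w 0.0124
xyz [0.0006 0.0117 0.0027] rot [ 0.0018 -0.0011 -0.0007]
```

View pics/s3.png

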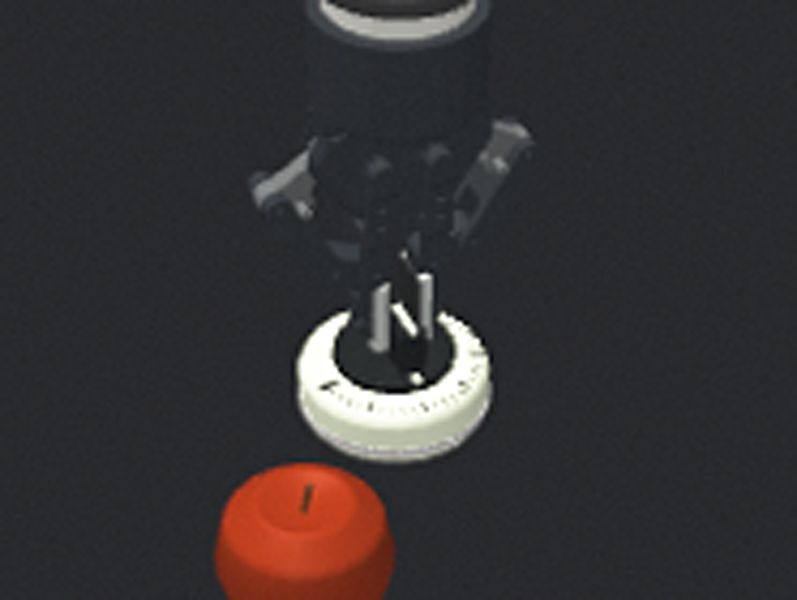

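step_arm(xyz=[[0,0.003,0],[0,0.005,0],[0,0.005,0]], rotation=[[0,0,0],[0,0,0],[0,0,0]])

```text
clock: 5.25
tcp_pos: [0.5744, -0.007, 0.2174]
orientation: [-1.112, -1.356, 1.354]
contact_force: [-5.4, -1.3, 15.2]
grip_width: 0.0124
```

```bash
python3 nxt.py .5743 -.0072 .2165 101.5
```

```text
clock 5.25 tcp [ 0.5744 -0.007   0.2174] xang 101.4 down [ 0.003 -0.002 -1.   ] q [ 0.41  0.65 -0.67  1.9   0.57  0.78  1.19]
F [-5.37 -1.32 15.24] M [-0.173  1.129  0.011] w 0.0124
xyz [-0.0005  0.0031  0.0003] rot [ 0.0019 -0.0011 -0.0014]
```

step_arm(xyz=[[0,0.005,0.002],[0,0.005,0.002],[0,0.005,0.002],[0,0.005,0.002],[0,0.005,0.002],[0,0.005,0.002]], rotation=[[0,0.03,0],[0,0.07,0],[0,0.11,0],[0,0.15,0],[0,0.19,0],[0,0.22,0]])

```text
clock: 6.0
tcp_pos: [0.5741, -0.007, 0.2174]
orientation: [-1.281, -1.102, 1.099]
contact_force: [-3.8, -0.8, 14.6]
grip_width: 0.0127
```

```bash
python3 nxt.py .5743 -.0072 .2165 101.5; python3 - <<'E'
from h import *
b=r.grab_frame("scene")["pixels"]; cv2.imwrite("pics/s4.png",cv2.resize(b[160:300,230:416,::-1],(797,600),interpolation=2))
E
```

```text
clock 6.0 tcp [ 0.5741 -0.007   0.2174] xang 81.53 down [ 0.005 -0.003 -1.   ] q [ 0.35  0.63 -0.59  1.91  0.5   0.75  0.9 ]
F [-3.76 -0.78 14.58] M [-0.253  0.877  0.229] w 0.0127
xyz [-0.0005  0.0031 -0.0007] rot [ 0.0029 -0.2219 -0.0018]
```

View pics/s4.png

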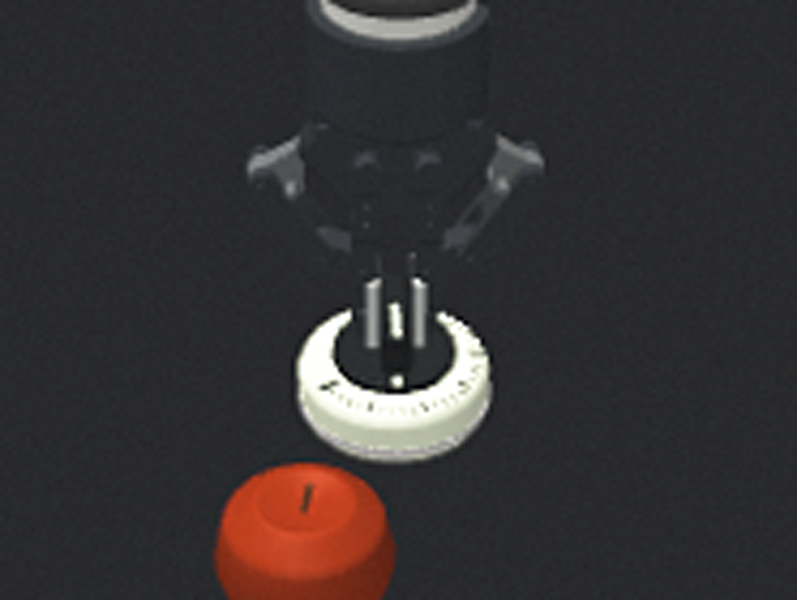

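step_arm(xyz=[[0,0.004,0.001],[0,0.004,0.001],[0,0.004,0.001],[0,0.004,0.001],[0,0.004,0.001],[0,0.004,0.001],[0,0.004,0.001],[0,0.004,0.001],[0,0.004,0.001],[0,0.004,0.001]], rotation=[[0,0.04,0],[0,0.09,0],[0,0.14,0],[0,0.19,0],[0,0.24,0],[0,0.29,0],[0,0.34,0],[0,0.39,0],[0,0.43,0],[0,0.45,0]])

```text
clock: 7.3
tcp_pos: [0.5739, -0.0071, 0.2174]
orientation: [-1.503, -0.561, 0.556]
contact_force: [-3.5, -1.8, 12.4]
grip_width: 0.0124
```

```bash
python3 nxt.py .5741 -.0070 .2165 17; python3 - <<'E'
from h import *
b=r.grab_frame("scene")["pixels"]; cv2.imwrite("pics/s5.png",cv2.resize(b[160:300,230:416,::-1],(797,600),interpolation=2))
E
```

```text
clock 7.3 tcp [ 0.5739 -0.0071  0.2174] xang 40.87 down [ 0.005 -0.004 -1.   ] q [ 0.22  0.59 -0.41  1.92  0.36  0.7   0.31]
F [-3.51 -1.79 12.44] M [-0.355  0.943  0.175] w 0.0124
xyz [ 0.0008  0.0031 -0.0003] rot [0.0037 0.2652 0.0015]
```

View pics/s5.png

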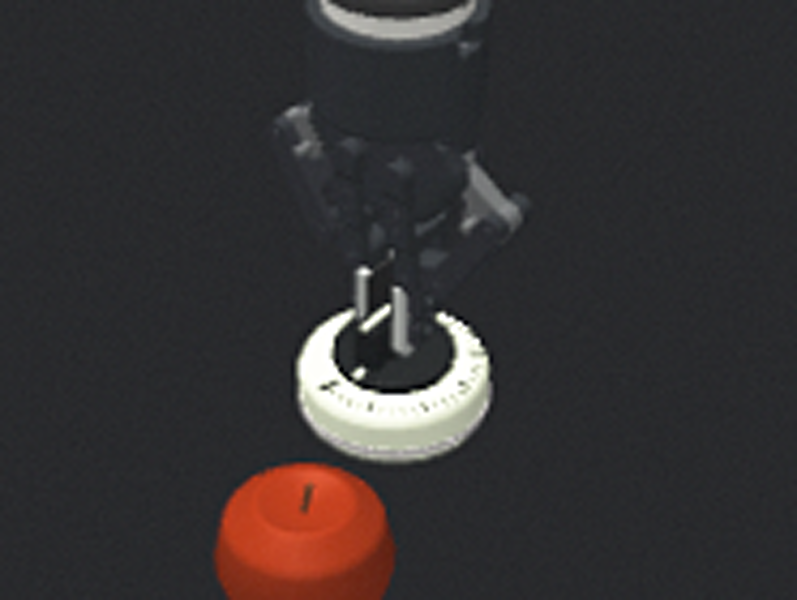

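step_arm(xyz=[[0,0.004,0.001],[0,0.004,0.001],[0,0.004,0.001],[0,0.004,0.001],[0,0.004,0.001],[0,0.004,0.001],[0,0.004,0.001],[0,0.004,0.001]], rotation=[[0,0.04,0],[0,0.09,0],[0,0.14,0],[0,0.19,0],[0,0.23,0],[0,0.26,0],[0,0.27,0],[0,0.27,0]])

```text
clock: 8.35
tcp_pos: [0.5736, -0.007, 0.2174]
orientation: [-1.565, -0.23, 0.223]
contact_force: [-4.0, -1.8, 12.3]
grip_width: 0.0128
```

```bash
python3 nxt.py .5741 -.0070 .2165 17; python3 - <<'E'
from h import *
b=r.grab_frame("scene")["pixels"]; cv2.imwrite("pics/s6.png",cv2.resize(b[200:280,260:366,::-1],(795,600),interpolation=2))
E
```

```text
clock 8.35 tcp [ 0.5736 -0.007   0.2174] xang 16.5 down [ 0.005 -0.005 -1.   ] q [ 0.14  0.57 -0.31  1.92  0.27  0.68 -0.05]
F [-4.04 -1.81 12.28] M [-0.194  1.002  0.083] w 0.0128
xyz [ 0.0015  0.0031 -0.0003] rot [ 0.0039 -0.0055  0.0021]
```

View pics/s6.png

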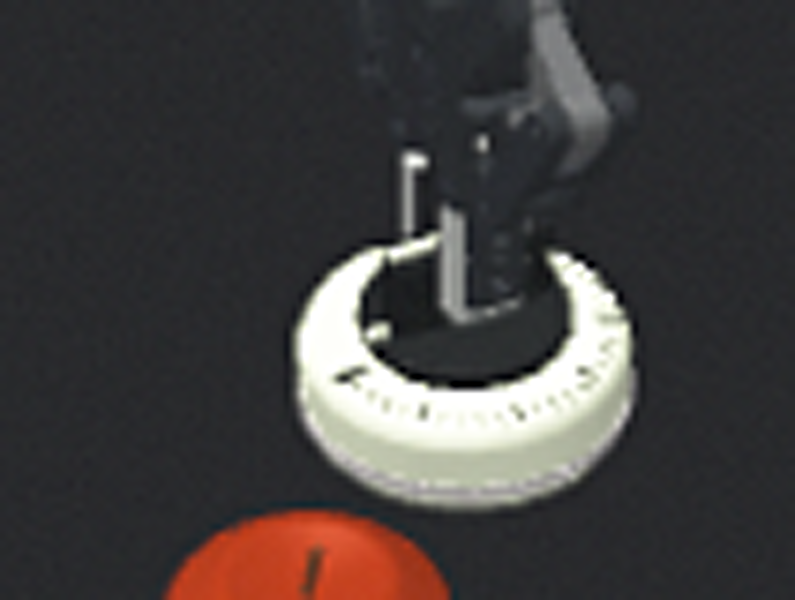

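```bash
python3 - <<'E'
from h import *
f=r.grab_frame("scene"); s=106/795; 
C=np.array([.5755,-.007])
for n,u,z in(("ptr",(378,332),.0385),("top",(348,376),.031),("25",(425,411),.031),("20",(518,410),.031),("15",(585,374),.031)):
    P=cast(f,(260+(u[0]+.5)*s-.5,200+(u[1]+.5)*s-.5),z)[0][:2]-C; print(n,np.hypot(*P),np.degrees(np.arctan2(P[1],P[0])))
E
```

```text
ptr 0.024607656141527833 -76.46808722218704
top 0.035511005811533644 -68.60118023253841
25 0.034057561236 -28.006698495280904
20 0.034748216074304714 12.319699015420497
15 0.0357442060717402 49.637987897263315
```

step_arm(xyz=[[0,0.004,0],[0,0.004,0],[0,0.004,0],[0,0.004,0],[0,0.004,0],[0,0.004,0],[0,0.004,0],[0,0.004,0],[0,0.004,0],[0,0.004,0],[0,0.004,0],[0,0.004,0]], rotation=[[0,-0.03,0],[0,-0.08,0],[0,-0.13,0],[0,-0.18,0],[0,-0.23,0],[0,-0.28,0],[0,-0.33,0],[0,-0.38,0],[0,-0.43,0],[0,-0.48,0],[0,-0.53,0],[0,-0.56,0]])

```text
clock: 9.95
tcp_pos: [0.5739, -0.0068, 0.2175]
orientation: [-1.38, -0.911, 0.908]
contact_force: [-3.7, -0.1, 10.8]
grip_width: 0.0127
```

```bash
python3 nxt.py .5741 -.0070 .2165 137.5
```

```text
clock 9.95 tcp [ 0.5739 -0.0068  0.2175] xang 66.98 down [ 0.006 -0.005 -1.   ] q [ 0.3   0.61 -0.52  1.91  0.45  0.73  0.68]
F [-3.68 -0.1  10.8 ] M [ 0.061  0.797 -0.209] w 0.0127
xyz [-0.0004  0.0032 -0.0011] rot [ 0.0031 -0.7835 -0.0041]
```

step_arm(xyz=[[0,0.005,0],[0,0.005,0],[0,0.005,0],[0,0.005,0],[0,0.005,0],[0,0.005,0],[0,0.005,0],[0,0.005,0],[0,0.005,0],[0,0.005,0]], rotation=[[0,-0.03,0],[0,-0.08,0],[0,-0.13,0],[0,-0.18,0],[0,-0.23,0],[0,-0.28,0],[0,-0.33,0],[0,-0.38,0],[0,-0.43,0],[0,-0.46,0]])

```text
clock: 11.2
tcp_pos: [0.5738, -0.0063, 0.2174]
orientation: [-1.048, -1.444, 1.445]
contact_force: [-6.0, 0.0, 14.8]
grip_width: 0.0125
```

```bash
python3 nxt.py .5741 -.0070 .2165 137.5
```

```text
clock 11.2 tcp [ 0.5738 -0.0063  0.2174] xang 108.46 down [ 0.006 -0.005 -1.   ] q [ 0.42  0.66 -0.69  1.9   0.59  0.79  1.29]
F [-6.020e+00  1.000e-02  1.478e+01] M [ 0.04   1.212 -0.214] w 0.0125
xyz [-0.0024  0.003  -0.0001] rot [ 0.0013 -0.3227 -0.0049]
```

step_arm(xyz=[[-0.001,0.004,0],[-0.001,0.004,0],[-0.001,0.004,0],[-0.001,0.004,0],[-0.001,0.004,0],[-0.001,0.004,0],[-0.001,0.004,0],[-0.001,0.004,0],[-0.001,0.004,0]], rotation=[[0,-0.03,0],[0,-0.08,0],[0,-0.13,0],[0,-0.18,0],[0,-0.23,0],[0,-0.28,0],[0,-0.31,0],[0,-0.32,0],[0,-0.32,0]])

```text
clock: 12.32
tcp_pos: [0.5738, -0.0061, 0.2174]
orientation: [-0.707, -1.785, 1.791]
contact_force: [-5.5, 0.2, 14.1]
grip_width: 0.0124
```

```bash
python3 nxt.py .5741 -.0070 .2165 137.5; python3 - <<'E'
from h import *
b=r.grab_frame("scene")["pixels"]; cv2.imwrite("pics/s7.png",cv2.resize(b[200:280,260:366,::-1],(795,600),interpolation=2))
E
```

```text
clock 12.325 tcp [ 0.5738 -0.0061  0.2174] xang 137.25 down [ 0.006 -0.006 -1.   ] q [ 0.5   0.7  -0.81  1.9   0.69  0.84  1.72]
F [-5.53  0.21 14.09] M [ 0.113  1.212 -0.132] w 0.0124
xyz [-0.0028  0.0031  0.0016] rot [-0.0001 -0.0028 -0.0051]
```

View pics/s7.png

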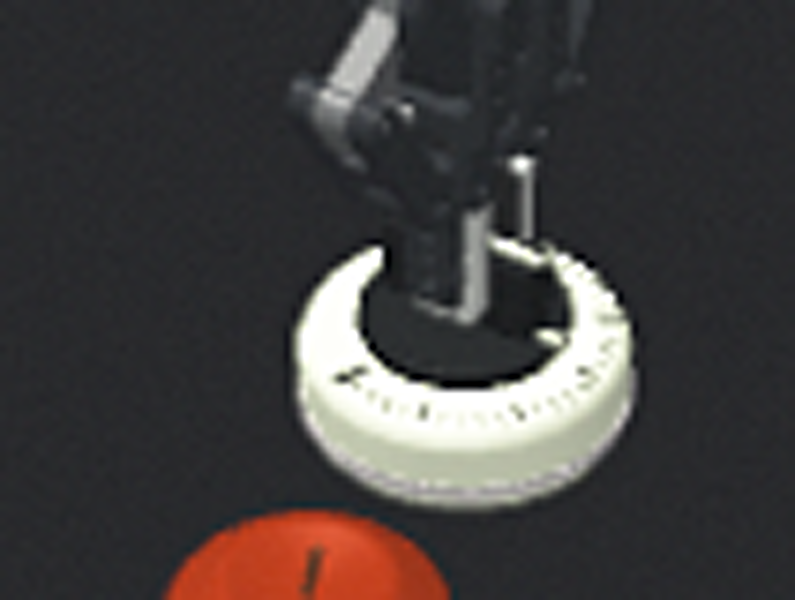

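```bash
python3 - <<'E'
from h import *
f=r.grab_frame("scene"); s=106/795; 
for C in (np.array([.5755,-.007]),np.array([.574,-.007])):
  for n,u,z in(("ptr",(550,339),.0385),("ptr_top_in",(490,240),.062),("ptr_top_out",(542,263),.062),("15",(585,374),.031),("10",(614,320),.031)):
    P=cast(f,(260+(u[0]+.5)*s-.5,200+(u[1]+.5)*s-.5),z)[0][:2]-C; print(n,P.round(4),np.hypot(*P).round(4),np.degrees(np.arctan2(P[1],P[0])).round(1))
E
```

```text
ptr [0.0165 0.0192] 0.0253 49.4
ptr_top_in [0.0025 0.006 ] 0.0064 67.6
ptr_top_out [0.0141 0.0172] 0.0222 50.6
15 [0.0231 0.0272] 0.0357 49.6
10 [0.0031 0.0394] 0.0395 85.5
ptr [0.018  0.0192] 0.0263 46.9
ptr_top_in [0.004 0.006] 0.0072 56.4
ptr_top_out [0.0156 0.0172] 0.0232 47.7
15 [0.0246 0.0272] 0.0367 47.9
10 [0.0046 0.0394] 0.0396 83.4
```

step_arm(xyz=[[0,0,0],[0,0,0],[0,0,0]], rotation=[[0,0,0],[0,0,0],[0,0,0]], grip=1)

```text
clock: 12.8
tcp_pos: [0.5738, -0.006, 0.2175]
orientation: [-0.707, -1.785, 1.791]
contact_force: [-1.3, 0.4, 4.8]
grip_width: 0.0128
```

step_arm(xyz=[[0,0,0],[0,0,0],[0,0,0],[0,0,0],[0,0,0]], rotation=[[0,0,0],[0,0,0],[0,0,0],[0,0,0],[0,0,0]], grip=0.5)

```text
clock: 13.42
tcp_pos: [0.5738, -0.006, 0.2175]
orientation: [-0.707, -1.785, 1.791]
contact_force: [0.0, 0.6, -0.3]
grip_width: 0.0424
```

```bash
python3 nxt.py .5741 -.0070 .30 137.5
```

```text
clock 13.425 tcp [ 0.5738 -0.006   0.2175] xang 137.24 down [ 0.006 -0.006 -1.   ] q [ 0.5   0.7  -0.81  1.9   0.68  0.84  1.72]
F [ 0.02  0.56 -0.29] M [-0.023  0.008 -0.027] w 0.0424
xyz [-0.0052 -0.2749  0.0018] rot [-0.0002 -0.0029 -0.0051]
```

step_arm(xyz=[[0,-0.06,0],[0,-0.16,0],[0,-0.3,0],[0,-0.45,0],[0,-0.5,0.1],[0,-0.5,0.3],[0,-0.5,0.5],[-0.1,-0.5,0.7],[-0.1,-0.5,0.7],[-0.1,-0.5,0.7]], rotation=[[0,0,0],[0,0,0],[0,0,0],[0,0,0],[0,0,0],[0,0,0],[0,0,0],[0,0,0],[0,0,0],[0,0,0]])

```text
clock: 14.68
tcp_pos: [0.4525, -0.1796, 0.3687]
orientation: [-0.709, -1.785, 1.791]
contact_force: [0.1, 0.3, 0.1]
grip_width: 0.0427
```

```bash
python3 nxt.py .5741 -.0070 .30 137.5; python3 - <<'E'
from h import *
f=r.grab_frame("top"); im=f["pixels"]; cv2.imwrite("pics/t8.png",im[:,:,::-1])
a=im[222:278,292:348,::-1]
b=r.grab_frame("scene")["pixels"][215:275,290:355,::-1]
cv2.imwrite("pics/z8.png",np.hstack([cv2.resize(a,(400,400),interpolation=3),cv2.resize(b,(400,400),interpolation=3)]))
E
```

```text
clock 14.675 tcp [ 0.4525 -0.1796  0.3687] xang 137.19 down [ 0.007 -0.006 -1.   ] q [ 1.09  0.37 -1.01  1.99  0.38  0.98  2.29]
F [0.13 0.32 0.14] M [ 0.022  0.005 -0.011] w 0.0427
xyz [ 0.0956  0.2281 -0.6975] rot [ 0.0001 -0.0034 -0.0057]
```

View pics/t8.png

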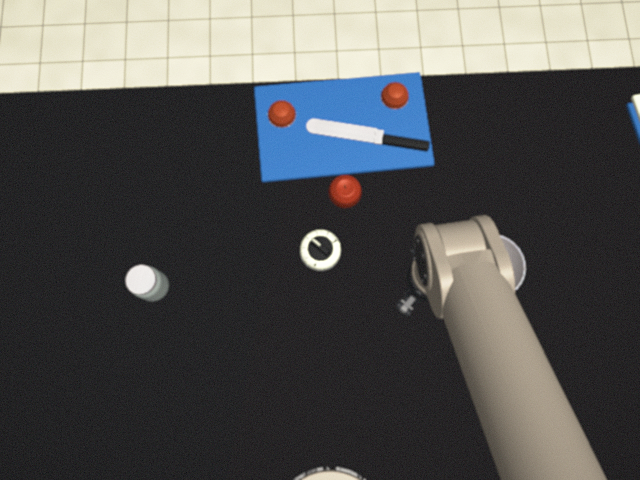

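View pics/z8.png

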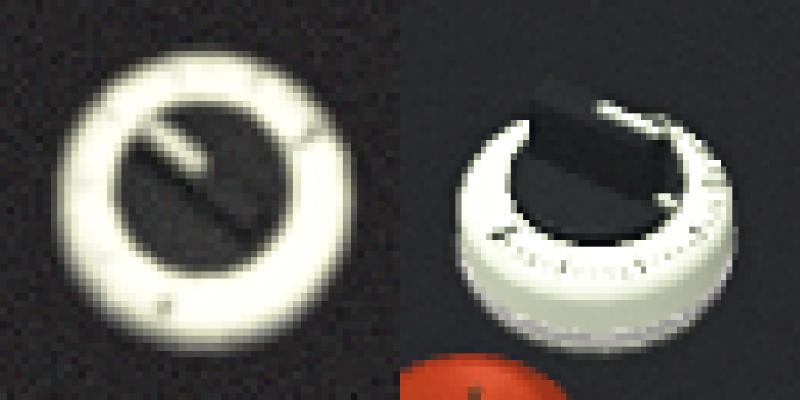

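```bash
python3 - <<'E'
from m import *
f=r.grab_frame("top")
for nm,lo,hi in(("pics/top0.png",-20,45),("pics/t8.png",15,80)):
  g=cv2.imread(nm).astype(float).mean(2)
  for C in ([.573,-.0072],[.575,-.0072]):
    o=[];th=np.radians(np.arange(lo,hi,1.))
    for rad in (.010,.013,.016,.018):
        v=refine(f,g,C,th,rad,.062); w=np.clip(v-100,0,None); o.append(np.degrees((w*th).sum()/w.sum()).round(1))
    z=[]
    for a,b in((140,180),(-85,-40),(35,55)):
        th=np.radians(np.arange(a,b,1.)); v=refine(f,g,C,th,.036,.031); w=np.clip(np.median(v)-v-4,0,None); z.append(np.degrees((w*th).sum()/w.sum()).round(1))
    print(nm,C,o,z)
E
```

```text
pics/top0.png [0.573, -0.0072] [np.float64(11.3), np.float64(11.1), np.float64(11.6), np.float64(11.4)] [np.float64(158.9), np.float64(-64.0), np.float64(46.8)]
pics/top0.png [0.575, -0.0072] [np.float64(13.4), np.float64(13.4), np.float64(12.9), np.float64(12.1)] [np.float64(160.4), np.float64(-66.5), np.float64(49.0)]
pics/t8.png [0.573, -0.0072] [np.float64(41.0), np.float64(42.3), np.float64(43.9), np.float64(44.4)] [np.float64(159.2), np.float64(-64.0), np.float64(46.4)]
pics/t8.png [0.575, -0.0072] [np.float64(49.6), np.float64(49.2), np.float64(49.4), np.float64(49.1)] [np.float64(160.7), np.float64(-66.5), np.float64(48.4)]
```

```bash
python3 -c "
from bench import r
print(r.hand_in())"
```

```text
the job is handed in; nothing more can be done
None
```

I wound the dial clockwise from about 20 minutes to roughly 7° past the 30-minute mark. I then turned it back to 15, let go, moved the arm clear and handed the job in at about 15 s. The hand-in reports no verdict, so the results below are my own measurements.

- **Pressing:** the downward force read 11–15 N after each turning move, well under the 40 N limit. A sideways force of up to 6 N showed up as well, but the base did not visibly slide.
- **Dial:** in the final pictures the pointer stands within about 1° of the 15-minute mark for the centre that fits best. For the other centre I tried, 2 mm away, it is up to about 5° off. The tolerance is 7.5°.
- **Base:** the zero and top marks are within about 0.3° of where they started, so the base shows no turn or slide.
- **Bystanders:** the apple and jar look unmoved. The arm half hid the bowl in the last picture, but what could be seen was in its place, and the arm worked well clear of it.
- **Disagreement between views:** the two cameras put the timer's centre 2–4 mm apart. That is why the dial angles are uncertain by a few degrees, still within tolerance.

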